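Load the board tray past the sprung gate

ROBOT

A 6-joint arm with a two-finger parallel gripper is mounted at the origin on the work surface. World frame = base frame: x ahead of the robot, y to its left, z up, the work surface at z = 0. Lengths are in m, angles in rad, forces in N, time in s.
With the tool pointing down it reaches from about 0.35 to 1 m from the base axis. Payload 7.1 kg.
Tool frame: the origin (TCP) lies between the finger pads; the fingertips stand 22 mm ahead of it and the grasp point (between the pads) lies 3 mm ahead of it; z points along the fingers, y is the line along which they close (so a half turn about z gives the same grasp; the last joint's range is limited). The gripper opens to 85 mm and grips with 20 to 120 N. Pads are 22 mm wide; open, the fingers measure 114 mm over their backs; the gripper's body (76 mm by 85 mm) begins 54 mm behind the grasp point. The pads swing forward as they close: fully open they stand 13 mm farther back than shut.
Start: joints at [-1.329, 0.423, 1.63, -0, 1.089, -0.019], TCP at [0.161, -0.604, 0.229] pointing down, gripper open.
Joint ranges: [-3, 3], [-0.9, 2.11], [0.09, 2.58], [-1.31, 4.45], [0.11, 2.69], [-2.54, 2.54]. Speed limits (rad/s): [2.39, 2.39, 3.01, 3.14, 3.14, 3.14].

INTERFACE

Orientations are given as a rotation vector (axis times angle).
In Python, from rig import manip gives the robot as it stands. The module is installed in compiled form; this text tells all that it offers. Calls block until the motion is done:
- manip.move_to(position, orientation): joint-space move of the TCP to a pose.
- manip.servo_line(position, orientation=None, rate=0.15): straight line of the TCP; orientation=None keeps the orientation; rate is the mean speed in m/s.
- manip.set_joints(angles): joint-space move.
- manip.command_gripper(opening, f_grip=None): finger opening in m; f_grip is the grip in N (None keeps the last); returns when the fingers have stopped.
- manip.hold(seconds).
- manip.solve_ik(position, orientation): joint angles nearest the present ones, or None.
- manip.camera(name): name is "side" or "top" or "wrist"; returns a dict with "image" (384x512x3 uint8, red, green, blue), "fx", "fy", "cx", "cy" (pixels), "k1" (the pictures are not rectified: a ray, as slopes to the right and down, at radius r is drawn at 1 + k1 r^2 times it, then the intrinsics apply), "cam_to_world" (4x4, takes a point from camera to world coordinates); the wrist camera has in their place "mount" (4x4, takes a point from camera to tool coordinates, whose origin is the TCP and whose axes are the flange's). Camera axes: x right, y down, z forward; pixel columns grow to the right and rows downward; lengths in m; the calibration is good to about 2 mm. A picture is of the moment at which its call begins: read the wrist's pose just before it. There is no depth.
A pose or a line that the arm cannot do raises manip.IKError and nothing moves.
- manip.sign_off(): hands the job in; it is judged then, once.
Readings, each from a call of its own:
- manip.get_time(): time.
- manip.get_joint_positions(): joint angles.
- manip.get_joint_vel(): joint speeds.
- manip.get_tau(): joint torques, N m.
- manip.get_position(): TCP position.
- manip.get_ee_rot(): TCP orientation.
- manip.get_contact_force(): force on the tool from outside, world axes, zero at the start.
- manip.get_torque(): the same for the moment, N m.
- manip.get_width(): finger opening in m.
- manip.get_grip_force(): force on a finger pad.
Only numpy, scipy, OpenCV 4.12 (cv2) and the standard library are available. Lean on these libraries where they do the work, as an engineer would, in place of code of your own. Each camera call takes 0.05 s, during which the arm holds its last target. There are 200 camera calls.

TASK

Load the board tray into its chute: with one fingertip press the long red paddle down so that the yellow gate swings up, and while it is held open push the tray by its orange end plate with another fingertip until it is fully home against the black end stop, never letting the gate touch the tray. Then take your fingers away so that the gate shuts behind the boards. The tray is only pushed along the chute floor, not lifted, and the things lying around stay where they are.

Things in the scene. Friction and masses are not known exactly. Their poses are not given: they have to be found in the camera images.
- chute: Fixed aluminium channel, 66 mm wide inside; floor 4 mm above the table, walls 4 mm thick, tops 22 mm above the table. Origin on the table surface on its centre line; +x is the way the tray travels (roughly to the robot's left, up to 17 degrees off). Runs from x -130 to +310 mm, where the face of the black end stop (46 mm tall) is. The gate crosses it at x +190 mm.
- gate (a joint): Angle of the sprung gate about its shaft, rad: 0 shut, grows as the paddle is pressed, stops at 0.85. From 0.52 on the yellow tongue clears the tray's boards (by 6 mm or more from 0.65 on). A spring shuts it quickly when released; holding it open takes about 4 N on the paddle.
- shaft_mid (a point): Middle of the gate's fixed-height steel shaft, on its axis: 8 mm thick, 46 mm above the table, along the chute at chute y -48 mm, from chute x -140 to +195 mm, in two posts (14 x 20 mm, 58 mm tall) at chute x -135 and +190 mm. It lies between paddle and channel: fingers straddle it.
- paddle_mid (a point): Middle of the top of the red paddle, a strip beside the channel, 32 mm wide, 4 mm thick, chute x -120 to +120 mm, rigid with the shaft. Gate shut: at chute y -86 mm, 54 mm above the table, sloping 40 degrees, outer edge higher. Pressed to 28 mm it is level, at chute y -82 mm, and the gate is at 0.70 rad. Press anywhere along it; a fingertip may slide along it.
- tongue (a point): Middle of the lower edge of the yellow gate, which is rigid with the shaft: at chute x +190 mm, an arm over the channel at 46 to 54 mm height, and hanging from it a tongue 8 mm thick along the chute, chute y -8 to +26 mm, down to 16 mm above the table when shut. It opens by swinging sideways and up; the tray cannot push it open.
- tray: Loose black tray in the channel, 200 mm long, about 0.35 kg; origin at the middle of its underside, +x along its travel. Front half (x 0 to +100 mm): rack with green boards, 60 mm wide, 34 mm tall. Behind it a strip 24 mm wide, 6 mm tall, over which the tongue drops, and at the rear (x -100 to -94 mm) the orange end plate. Home: origin at chute x +210 mm.
- end_plate (a point): Middle of the rear face of the orange end plate (the face to push): plate 56 mm wide, 60 mm tall, upright; this point is 30 mm above the tray's underside.
- solder_reel: Solder reel, green flanges, on a black stand 100 x 70 mm, 82 mm tall; origin at its underside. A bystander beside the chute, to be left alone.
- bare_board: Green circuit board 110 x 80 mm, 15 mm tall, lying flat; origin at its underside. A bystander beside the chute, to be left alone.
- tip_cleaner: Round black pot 72 mm across, 48 mm tall, with brass wool; origin at its underside. A bystander beside the chute, to be left alone.
- screwdriver: Black-handled screwdriver 170 mm long, lying; origin at its underside. A bystander beside the chute, to be left alone.
- connector0: White connector block 24 x 16 x 13 mm; origin at its underside. A bystander beside the chute, to be left alone.
- connector1: White connector block 24 x 16 x 13 mm; origin at its underside. A bystander beside the chute, to be left alone.
- flux_jar: Small jar, blue lid, 44 mm across, 50 mm tall; origin at its underside. A bystander beside the chute, to be left alone.
Not all that is in view belongs to the job. What is shaped like the tray but turquoise is not meant.

How it is judged:
By the outcome, as a careful person would: the job done as asked, in the order asked, and still so for the second after the job is handed in, with the robot touching nothing.
It also fails if it takes over 43 s, if anything falls off the work surface, if the arm or the gripper's body presses on something with over 40 N, if the wrist force passes 120 N, or if a joint passes its speed limit or range.

## Working session

There is one attempt and no reset: what is moved stays moved. The work goes in short steps, each a Python script; the robot and the scene stay as the last script left them, time stands still between calls to the robot, and variables do not carry over. Pictures are saved under pics/ and viewed, at most 14 in all, crops included, and the job is handed in when it is done.

```bash
mkdir -p pics; ls; python3 - <<'E'
from rig import manip
import cv2,numpy as np,pickle
d={}
for n in("side","top"):
    c=manip.camera(n); d[n]=c
    cv2.imwrite(f"pics/{n}0.png",cv2.cvtColor(c["image"],cv2.COLOR_RGB2BGR))
    print(n,c["fx"],c["fy"],c["cx"],c["cy"],c["k1"]);print(np.round(c["cam_to_world"],3))
pickle.dump(d,open("cams.pkl","wb"))
print(manip.get_time(),manip.get_ee_rot())
a=[cv2.resize(cv2.imread(f"pics/{n}0.png"),None,fx=1.5,fy=1.5) for n in("side","top")]
for n,i in zip(("side","top"),a): cv2.imwrite(f"pics/{n}0b.png",i)
E
```

```text
pics
side 349.1471922081904 349.1471922081904 256.47503147109956 183.07599686187172 -0.06952260264187206
[[-0.974 -0.159  0.16   0.459]
 [-0.225  0.659 -0.717  0.569]
 [ 0.009 -0.735 -0.678  0.602]
 [ 0.     0.     0.     1.   ]]
top 414.5231450319839 414.5231450319839 256.9112699700303 180.09738286782493 0.021311777221585282
[[ 1.800e-02 -9.900e-01  1.370e-01  4.250e-01]
 [-1.000e+00 -1.800e-02 -1.000e-03 -3.000e-03]
 [ 4.000e-03 -1.370e-01 -9.910e-01  1.029e+00]
 [ 0.000e+00  0.000e+00  0.000e+00  1.000e+00]]
0.1 [-3.11355080e+00 -4.08365161e-01  2.23200066e-04]
```

View pics/top0b.png

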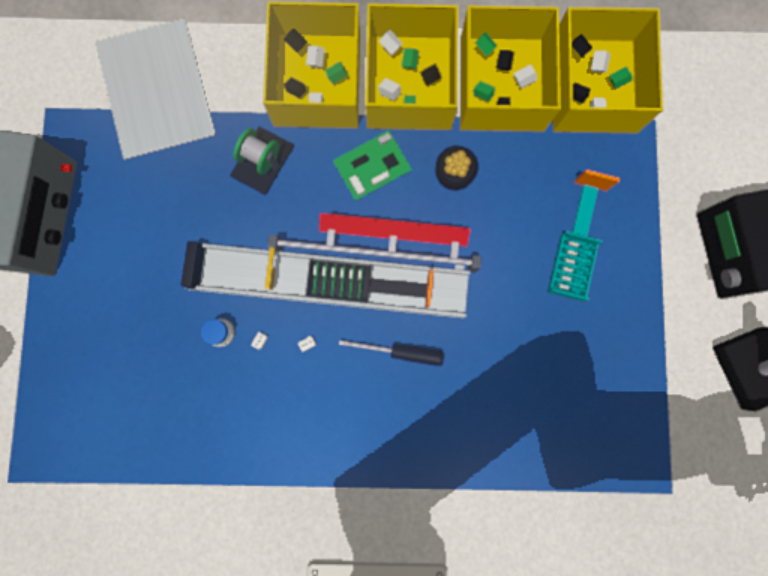

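View pics/side0b.png

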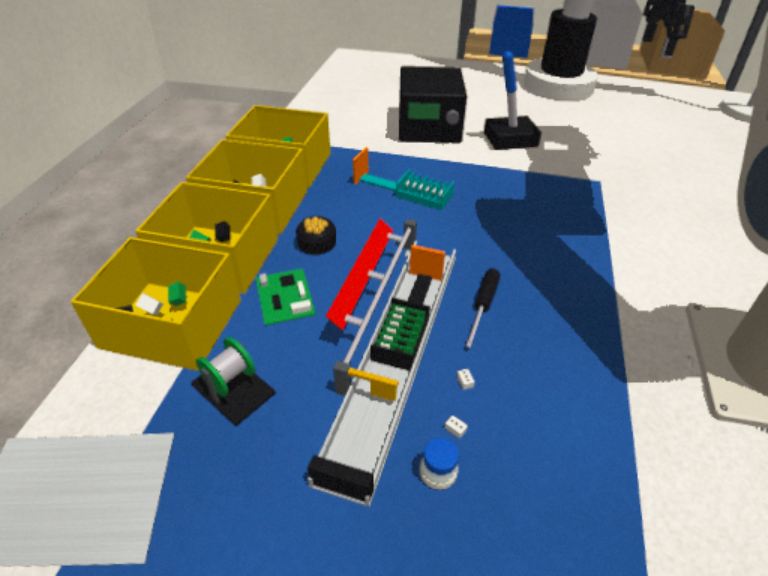

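The top view (shown at 1.5x) has the chute running left from (466,290) to the black stop at (193,265). The red paddle is at (395,228), the yellow gate at (270,265), the tray's rack at (340,280) and its orange plate at (430,288).

Things that could be mistaken for the target:
- **Orange plate:** the one at (430,288) in the channel on the black tray, or the one at (597,180) on the turquoise decoy. I choose (430,288).
- **Red:** the only long red strip is the paddle at (395,228); the other red is the power-supply button at (66,168).
- **Yellow:** the gate at (270,265), or the bins at the top of the picture.

```bash
cat > h.py <<'E'
import cv2,numpy as np
def ray(c,px):
    K=np.array([[c["fx"],0,c["cx"]],[0,c["fy"],c["cy"]],[0,0,1]])
    p=cv2.undistortPoints(np.float64(px).reshape(-1,1,2),K,np.array([c["k1"],0,0,0.])).reshape(-1,2)
    T=np.array(c["cam_to_world"]); d=np.c_[p,np.ones(len(p))]@T[:3,:3].T
    return T[:3,3],d
def plane(c,px,z):
    o,d=ray(c,px); return o+d*((z-o[2])/d[:,2])[:,None]
def tri(c1,p1,c2,p2):
    o1,D1=ray(c1,p1);o2,D2=ray(c2,p2);out=[]
    for a,b in zip(D1,D2):
        s=np.linalg.lstsq(np.c_[a,-b],o2-o1,rcond=None)[0]
        q1,q2=o1+s[0]*a,o2+s[1]*b; out.append([*(q1+q2)/2,np.linalg.norm(q1-q2)])
    return np.array(out)
def blobs(im,lo,hi,amin=40):
    h=cv2.cvtColor(im,cv2.COLOR_RGB2HSV); m=cv2.inRange(h,np.array(lo),np.array(hi))
    cs,_=cv2.findContours(m,cv2.RETR_EXTERNAL,cv2.CHAIN_APPROX_NONE)
    return sorted([c for c in cs if cv2.contourArea(c)>amin],key=cv2.contourArea,reverse=True)
def quad(c):
    c=cv2.convexHull(c)
    for e in np.arange(1,12,.5):
        q=cv2.approxPolyDP(c,e,True)
        if len(q)<=4: return q.reshape(-1,2)
E
python3 - <<'E'
import pickle,cv2,numpy as np
from h import *
d=pickle.load(open("cams.pkl","rb"))
R={"red":((0,180,120),(4,255,255)),"orange":((6,180,120),(16,255,255)),"yellow":((19,150,100),(30,255,255))}
for n in d:
    for k,(lo,hi) in R.items():
        for b in blobs(d[n]["image"],lo,hi,25)[:7]:
            print(n,k,cv2.contourArea(b),quad(b).tolist(),np.round(b.reshape(-1,2).mean(0),1))
b=cv2.imread("pics/top0.png")[135:225,110:330]; a=cv2.imread("pics/side0.png")[135:340,190:320]
b=cv2.resize(b,None,fx=3.5,fy=3.5,interpolation=cv2.INTER_CUBIC)
cv2.imwrite("pics/topc.png",b)
cv2.imwrite("pics/sidec.png",cv2.resize(a,None,fx=2.9,fy=2.9,interpolation=cv2.INTER_CUBIC))
E
```

```text
side red 804.0 [[253, 146], [260, 154], [227, 218], [218, 209]] [239.4 182.8]
side orange 360.0 [[296, 168], [293, 186], [273, 181], [274, 163]] [284.1 174.2]
side orange 128.0 [[244, 98], [245, 112], [236, 121], [235, 106]] [239.9 109.6]Traceback (most recent call last):
  File "<stdin>", line 8, in <module>
AttributeError: 'NoneType' object has no attribute 'tolist'
```

```bash
python3 - <<'E'
import pickle,cv2,numpy as np
from h import *
np.set_printoptions(precision=4,suppress=True)
d=pickle.load(open("cams.pkl","rb"))
S,T=d["side"],d["top"]
red,org=((0,180,120),(4,255,255)),((6,180,120),(16,255,255))
rs=quad(blobs(S["image"],*red)[0]); rt=quad(blobs(T["image"],*red)[0])
os_=quad(blobs(S["image"],*org)[0])
print("red side",rs.tolist(),"top",rt.tolist())
for b in blobs(T["image"],*org,8): print("org top",cv2.contourArea(b),cv2.boundingRect(b),cv2.minAreaRect(b))
# order corners by world: cast on z=.054 then sort by y then x
def order(c,q):
    w=plane(c,q,.054); i=np.argsort(w[:,1]); lo,hi=i[:2],i[2:]
    return q[[*lo[np.argsort(w[lo,0])],*hi[np.argsort(w[hi,0])]]]
P=tri(S,order(S,rs),T,order(T,rt)); print("paddle corners\n",P)
c=P[:,:3].mean(0); ax=(P[2]+P[3]-P[0]-P[1])[:3]; print("mid",c,"len",np.linalg.norm(ax)/2,"yaw off +y deg",np.degrees(np.arctan2(-ax[0],ax[1])))
print("widths",np.linalg.norm(P[0]-P[1]),np.linalg.norm(P[2]-P[3]))
b=cv2.imread("pics/top0.png")[135:225,110:330]; a=cv2.imread("pics/side0.png")[135:340,190:320]
cv2.imwrite("pics/topc.png",cv2.resize(b,None,fx=3.5,fy=3.5,interpolation=cv2.INTER_CUBIC))
cv2.imwrite("pics/sidec.png",cv2.resize(a,None,fx=2.9,fy=2.9,interpolation=cv2.INTER_CUBIC))
E
```

```text
Traceback (most recent call last):
IndexError: list index out of range
```

```bash
python3 - <<'E'
s=open("h.py").read()
s=s.replace("m=cv2.inRange(","h[...,0]=(h[...,0].astype(int)+20)%180; m=cv2.inRange(") # hue shifted by 20
open("h.py","w").write(s)
E
python3 - <<'E'
import cv2
b=cv2.imread("pics/top0.png")[135:225,110:330]; a=cv2.imread("pics/side0.png")[135:340,190:320]
cv2.imwrite("pics/topc.png",cv2.resize(b,None,fx=3.5,fy=3.5,interpolation=cv2.INTER_CUBIC))
cv2.imwrite("pics/sidec.png",cv2.resize(a,None,fx=2.9,fy=2.9,interpolation=cv2.INTER_CUBIC))
import pickle,numpy as np
from h import *
np.set_printoptions(precision=4,suppress=True)
d=pickle.load(open("cams.pkl","rb"))
S,T=d["side"],d["top"]
red,org=((10,150,100),(24,255,255)),((25,150,100),(37,255,255))
rs=quad(blobs(S["image"],*red)[0]); rt=quad(blobs(T["image"],*red)[0])
print("red side",rs.tolist(),"top",rt.tolist())
for b in blobs(T["image"],*org,8): print("org top",cv2.contourArea(b),cv2.boundingRect(b),cv2.minAreaRect(b))
def order(c,q):
    w=plane(c,q,.054); i=np.argsort(w[:,1]); lo,hi=i[:2],i[2:]
    return q[[*lo[np.argsort(w[lo,0])],*hi[np.argsort(w[hi,0])]]]
P=tri(S,order(S,rs),T,order(T,rt)); print("paddle corners\n",P)
c=P[:,:3].mean(0); ax=(P[2]+P[3]-P[0]-P[1])[:3]; print("mid",c,"len",np.linalg.norm(ax)/2,"yaw off +y deg",np.degrees(np.arctan2(-ax[0],ax[1])))
print("widths",np.linalg.norm(P[0]-P[1]),np.linalg.norm(P[2]-P[3]))
E
```

```text
red side [[253, 146], [261, 154], [227, 219], [217, 210]] top [[213, 143], [312, 156], [307, 163], [213, 153]]
org top 176.0 (384, 114, 29, 13) ((398.00006103515625, 120.00001525878906), (27.163990020751953, 9.701424598693848), 14.03624439239502)
org top 33.0 (284, 180, 5, 24) ((286.0000305175781, 191.5), (2.444464921951294, 23.267684936523438), 5.194429397583008)
paddle corners
 [[ 0.6032 -0.1237  0.0512  0.0013]
 [ 0.6223 -0.1335  0.0649  0.0075]
 [ 0.6258  0.1028  0.0444  0.0007]
 [ 0.6463  0.1014  0.0655  0.0019]]
mid [ 0.6244 -0.0132  0.0565] len 0.23192100098137855 yaw off +y deg -5.766480921899875
widths 0.02616209524316012 0.029479102004370022
```

View pics/topc.png

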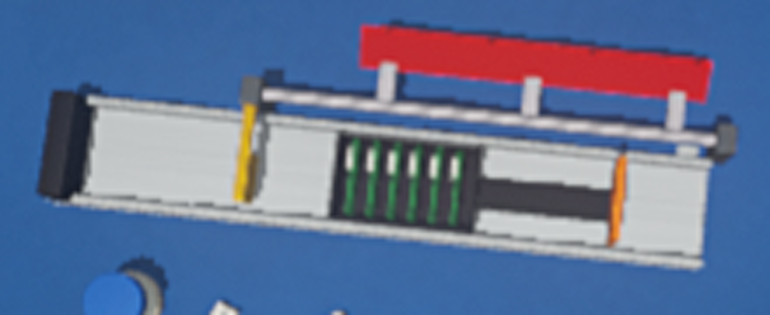

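View pics/sidec.png

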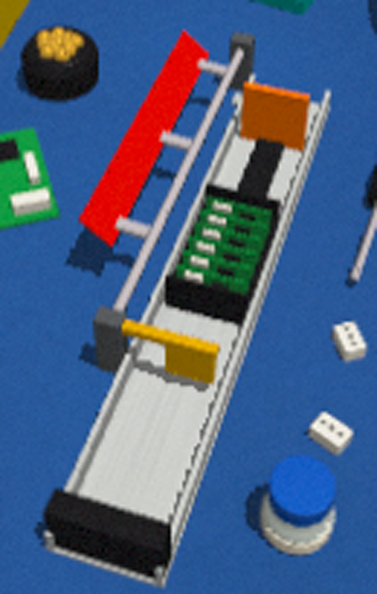

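The tray in the channel has the orange plate at crop (617,200), which is full-image (286,192), so the choice is confirmed. The gate is shut at crop (245,150), and nothing lies in the channel beyond the tray. Next I fit the chute frame from wall rims, posts, plate and stop.

```bash
python3 - <<'E'
import pickle,numpy as np
from h import *
np.set_printoptions(precision=4,suppress=True)
d=pickle.load(open("cams.pkl","rb")); S,T=d["side"],d["top"]
tc=lambda *p: np.array(p)/3.5+[110,135]-.36
sc=lambda *p: np.array(p)/2.9+[190,135]-.33
far=plane(T,tc((90,99),(709,162)),.022); near=plane(T,tc((75,203),(702,266)),.022)
for n,l in(("far rim",far),("near rim",near)):
    v=l[1]-l[0]; print(n,l.tolist(),"yaw",np.degrees(np.arctan2(v[0],-v[1])))
sh=plane(T,tc((262,95),(716,136)),.046); v=sh[1]-sh[0]; print("shaft",sh,"yaw",np.degrees(np.arctan2(v[0],-v[1])),np.linalg.norm(v))
# shaft ends at posts, triangulated from both views
print("shaft tri",tri(T,tc((262,95),(716,136)),S,sc((118,308),(240,60))))
print("plate top edge tri (far,near)",tri(T,tc((624,155),(615,243)),S,sc((246,82),(309,96))))
print("plate top @.064",plane(T,tc((627,155),(618,243)),.064))
print("stop top front edge tri",tri(T,tc((85,92),(73,198)),S,sc((62,493),(177,515))))
print("gate arm end tri",tri(T,tc((242,200)),S,sc((217,347))))
mid=plane(T,tc((536,64)),.054); print("paddle mid",mid)
E
```

```text
far rim [[0.6015040677423157, 0.29496103052750683, 0.02200000000000002], [0.5648591348197476, -0.14010607103981543, 0.02200000000000002]] yaw -4.81455823031252
near rim [[0.5279554605448928, 0.30109162547034557, 0.02200000000000002], [0.4919844301849167, -0.13521447560964872, 0.02200000000000002]] yaw -4.713061758971154
shaft [[ 0.6023  0.1704  0.046 ]
 [ 0.5796 -0.1416  0.046 ]] yaw -4.165549991199775 0.3128233509517754
shaft tri [[ 0.5996  0.168   0.0592  0.0007]
 [ 0.5785 -0.1429  0.0373  0.005 ]]
plate top edge tri (far,near) [[ 0.5607 -0.0771  0.0673  0.003 ]
 [ 0.5044 -0.0716  0.0671  0.0024]]
plate top @.064 [[ 0.5628 -0.0793  0.064 ]
 [ 0.5035 -0.0738  0.064 ]]
stop top front edge tri [[0.6014 0.2939 0.0369 0.0046]
 [0.5282 0.2956 0.0452 0.0015]]
gate arm end tri [[0.5287 0.1795 0.0535 0.0001]]
paddle mid [[ 0.6259 -0.0174  0.054 ]]
```

```bash
cat >> h.py <<'E'
A=np.radians(4.77); U=np.array([np.sin(A),np.cos(A),0]); V=np.array([-np.cos(A),np.sin(A),0]); O=np.array([.5391,-.0095,0])
def W(x,y,z): return O+U*x/1e3+V*y/1e3+np.array([0,0,z/1e3])
def C(p): p=np.asarray(p)-O; return np.array([p@U,p@V,p[2]])*1e3
def rot(s):
    y=s*V; z=np.array([0,0,-1.]); return cv2.Rodrigues(np.c_[np.cross(y,z),y,z])[0].ravel()
E
python3 - <<'E'
from rig import manip
from h import *
q0=manip.get_joint_positions()
best=None
for s in(1,-1):
    a=[manip.solve_ik(W(x,-42,z),rot(s)) for x,z in((-93,180),(-93,50),(110,50))]
    print(s,[None if q is None else np.round(q,2) for q in a])
    if all(q is not None for q in a):
        m=max(abs(q[5]) for q in a)
        if best is None or m<best[0]: best=(m,s)
s=best[1]; print("sign",s); open("sign","w").write(str(s))
manip.command_gripper(.07)
manip.move_to(W(-93,-42,180),rot(s)); manip.servo_line(W(-93,-42,115),rate=.1)
print(manip.get_time(),C(manip.get_position()),manip.get_width(),manip.get_contact_force())
f=[]
for n in("side","top"):
    c=manip.camera(n); f.append(cv2.cvtColor(c["image"],cv2.COLOR_RGB2BGR))
a=cv2.resize(f[0][70:270,170:370],None,fx=2,fy=2); b=cv2.resize(f[1][90:290,200:400],None,fx=2,fy=2)
cv2.imwrite("pics/hover.png",np.hstack([a,b]))
E
```

```text
1 [None, None, None]
-1 [array([-0.2 ,  0.42,  1.76, -0.  ,  0.96, -0.12]), array([-0.2 ,  0.62,  1.82, -0.  ,  0.71, -0.12]), array([ 0.14,  0.63,  1.78, -0.  ,  0.73,  0.23])]
sign -1
3.5167 [-93.11080372 -42.38773726 115.31560714] 0.06999257996564025 [-0.48189829  0.51490722 -0.37285294]
```

View pics/hover.png

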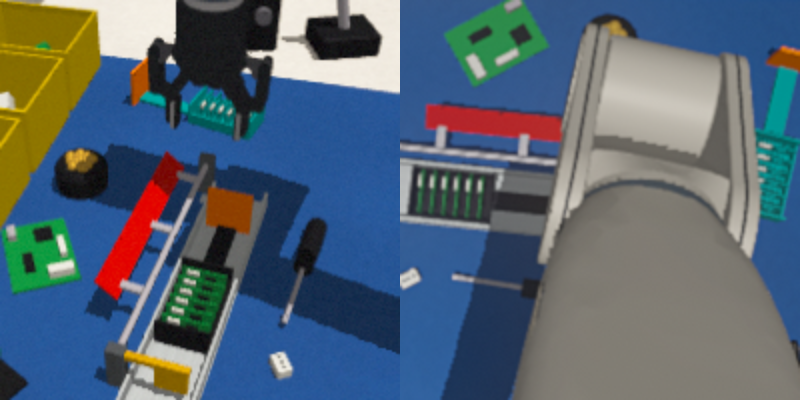

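The side view shows the open fingers behind the orange plate, tips at crop (173,125) over the paddle line and (242,137) over the channel. I check the tip positions, then press down in steps watching the force.

```bash
python3 - <<'E'
from rig import manip
from h import *
import pickle
np.set_printoptions(precision=1,suppress=True)
S=pickle.load(open("cams.pkl","rb"))["side"]
o,d=ray(S,[(256.5,132.5),(291,138.5)])
for v in d:
    t=((W(-88,0,0)-o)@U)/(v@U); print("tip",C(o+v*t))
manip.servo_line(W(-93,-42,82),rate=.08)
for z in (76,70,65,60,56,53,50):
    manip.servo_line(W(-93,-42,z),rate=.04)
    f=manip.get_contact_force(); print(z,np.array([f@U,f@V,f[2]]),C(manip.get_position()),"t",manip.get_time())
    if f[2]>9: break
c=manip.camera("side")
cv2.imwrite("pics/press.png",cv2.resize(cv2.cvtColor(c["image"],cv2.COLOR_RGB2BGR)[70:270,170:370],None,fx=3,fy=3,interpolation=cv2.INTER_CUBIC))
E
```

```text
tip [-88.  -79.  129.4]
tip [-88.    4.9 131. ]
76 [ 0.   0.5 -0.3] [-93.  -41.9  75.9] t 4.475
70 [0.2 0.1 0.9] [-93.  -41.7  69.7] t 4.775
65 [ 0.3 -0.9 -0.1] [-93.  -41.8  64.7] t 5.05
60 [-0.3 -0.8  0.4] [-93.  -41.7  59.7] t 5.325
56 [-0.1 -0.   0.6] [-93.  -41.8  55.7] t 5.575
53 [ 0.1 -0.7 -0.6] [-93.  -41.8  52.8] t 5.825
50 [ 0.3  0.2 -0.3] [-93.  -41.8  49.8] t 6.075
```

View pics/press.png

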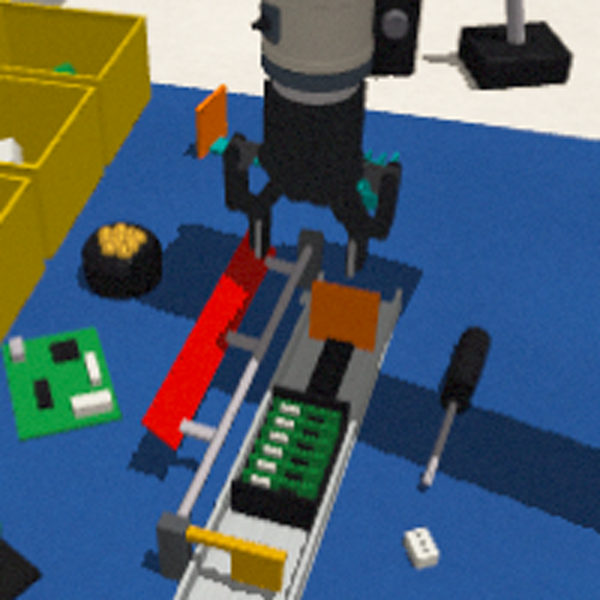

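The gate is still shut. The fingertips, at crop (258,255) and (352,270), look to be still just above the paddle. I carry on down, stopping on force.

```bash
python3 - <<'E'
from rig import manip
from h import *
import pickle
np.set_printoptions(precision=1,suppress=True)
S=pickle.load(open("cams.pkl","rb"))["side"]
o,d=ray(S,[(256,155.5),(287.5,161)])
for v in d:
    t=((W(-82,0,0)-o)@U)/(v@U); print("tip",C(o+v*t))
for z in (48,46,44,42,40,38,36):
    manip.servo_line(W(-93,-42,z),rate=.03)
    F=[]
    for _ in range(4): F.append(manip.get_contact_force()); manip.hold(.02)
    f=np.mean(F,0); print(z,np.array([f@U,f@V,f[2]]),C(manip.get_position()),"t",manip.get_time())
    if f[2]>2.5: break
c=manip.camera("side")
im=c["image"]; cv2.imwrite("pics/press2.png",cv2.cvtColor(im,cv2.COLOR_RGB2BGR))
for b in blobs(im,(39,150,100),(50,255,255),20): print("yellow",cv2.boundingRect(b))
E
```

```text
tip [-82.  -77.8  64.8]
tip [-82.    2.5  67.9]
48 [-0.1  0.2  0. ] [-93. -42.  48.] t 6.4417
46 [-0.   0.1 -0. ] [-93.  -42.   45.9] t 6.7583
44 [-0.4  0.4  0.5] [-93.  -42.   43.9] t 7.075
42 [ 0.2 -0.4  0.3] [-93. -42.  42.] t 7.3917
40 [0.  0.4 2.2] [-93.  -42.1  40.1] t 7.7083
38 [0.2 0.3 2.6] [-93.  -42.1  38. ] t 8.025
yellow (47, 70, 173, 177)
yellow (232, 245, 33, 21)
yellow (203, 145, 16, 11)
```

```bash
python3 - <<'E'
import cv2
from rig import manip
a=cv2.imread("pics/press2.png")[100:250,200:320]
w=cv2.cvtColor(manip.camera("wrist")["image"],cv2.COLOR_RGB2BGR)
cv2.imwrite("pics/p3.png",cv2.hconcat([cv2.resize(a,(400,500),interpolation=cv2.INTER_CUBIC),cv2.copyMakeBorder(cv2.resize(w,(400,300)),0,200,0,0,cv2.BORDER_CONSTANT)]))
E
```

```text
(no output)
```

View pics/p3.png

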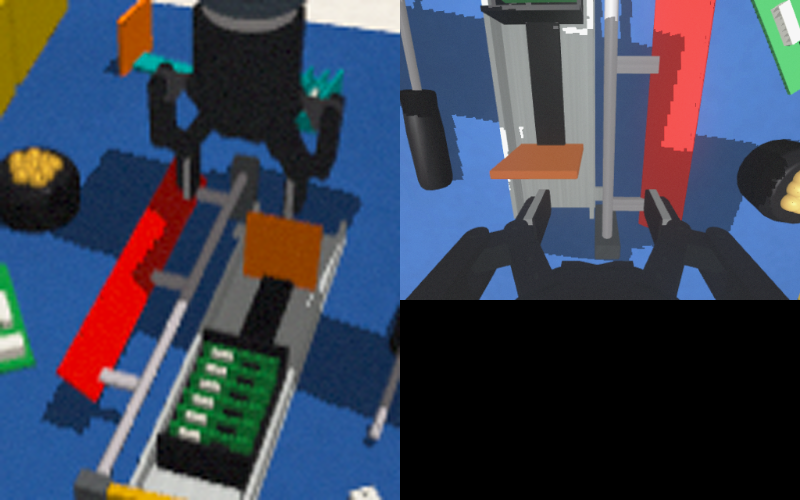

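The side crop shows one tip on the paddle at (187,200) and the other behind the plate at (290,213). The wrist view shows the tips at (547,192) and (650,192). I use these to find the tips' real offset in the tool frame.

```bash
python3 - <<'E'
from rig import manip
from h import *
np.set_printoptions(precision=4,suppress=True)
c=manip.camera("wrist"); c["cam_to_world"]=c["mount"]; print(np.array(c["mount"]))
o,d=ray(c,[(188,246),(320,246)])
t=.07/np.linalg.norm(d[1]-d[0]); print("tips in tool",o+d*t)
print(cv2.Rodrigues(np.array(manip.get_ee_rot()))[0], manip.get_width())
# same tip by two views: side px of paddle tip
T=np.eye(4);T[:3,:3]=cv2.Rodrigues(np.array(manip.get_ee_rot()))[0];T[:3,3]=manip.get_position()
w=dict(c,cam_to_world=T@np.array(c["mount"])); s=manip.camera("side")
r=tri(w,[(320,246)],s,[(256,160)])[0]; print("tip chute",C(r[:3]),r[3])
# orange plate rear top edge in wrist view
for b in blobs(w["image"],(25,130,80),(37,255,255),200)[:3]:
    q=quad(b); print("orange",q.tolist(),cv2.boundingRect(b))
    y=q[np.argsort(q[:,1])][-2:]; print([C(p) for p in plane(w,y,.064)])
    for z in (.064,):print([C(p) for p in plane(w,q,z)])
E
```

```text
[[ 0.001  -0.945  -0.3272  0.0865]
 [ 1.      0.001   0.0002  0.0003]
 [ 0.0001 -0.3272  0.945  -0.1441]
 [ 0.      0.      0.      1.    ]]
tips in tool [[ 0.0142 -0.0337 -0.0197]
 [ 0.0143  0.0363 -0.0197]]
[[ 0.0832  0.9965  0.0001]
 [ 0.9965 -0.0832 -0.    ]
 [-0.      0.0001 -1.    ]] 0.06988709806449982
tip chute [-83.6034 -79.4803  49.2906] 0.0025809507953148637
orange [[233, 185], [225, 228], [116, 227], [155, 185]] (115, 184, 119, 45)
[array([-64.6456,  24.6992,  64.    ]), array([-65.0276, -29.0638,  64.    ])]
[array([-42.9711, -33.4881,  64.    ]), array([-65.0276, -29.0638,  64.    ]), array([-64.6456,  24.6992,  64.    ]), array([-42.9956,   2.7625,  64.    ])]
```

```bash
python3 - <<'E'
from rig import manip
from h import *
np.set_printoptions(precision=4,suppress=True)
c=manip.camera("wrist"); c["cam_to_world"]=c["mount"]; print(c["fx"],c["cy"],c["k1"])
im=c["image"]
o,d=ray(c,[(256,335)])
for x in(.038,.0425,0.03):
    t=(x-o[0])/d[0,0]; print("palm edge at x",x,"tool z",(o+d[0]*t)[2])
for x in (.011,.008):
    o,d=ray(c,[(320,246)]);t=(x-o[0])/d[0,0]; print("tip",(o+d[0]*t))
cv2.imwrite("pics/w4.png",cv2.resize(cv2.cvtColor(im,cv2.COLOR_RGB2BGR)[190:384,100:420],None,fx=2.5,fy=2.5))
E
```

```text
266.9204747534705 194.01003386821597 -0.02294330984287704
palm edge at x 0.038 tool z -0.09900718932241072
palm edge at x 0.0425 tool z -0.10318967370850604
palm edge at x 0.03 tool z -0.09157166152490792
tip [ 0.011  0.038 -0.014]
tip [ 0.008   0.0395 -0.0088]
```

View pics/w4.png

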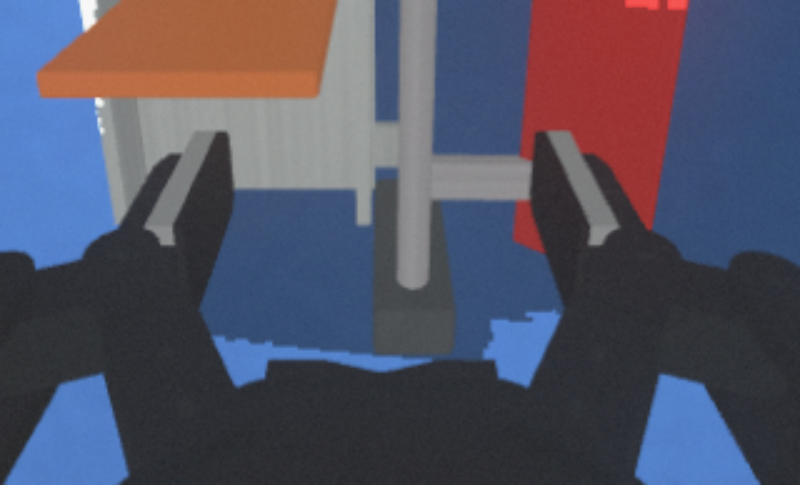

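The palm is about 80 mm behind the tips, so there is room. The tips sit about 14 mm behind the reported TCP at this opening: wrist view, side view and contact height agree. The right tip is over the red paddle, the left one behind the plate. I press on until the joint's stop shows in the force, then back off.

```bash
python3 - <<'E'
from rig import manip
from h import *
np.set_printoptions(precision=1,suppress=True)
for z in (30,24,20,17,15,13,11,9,7,5):
    manip.servo_line(W(-93,-42,z),rate=.04)
    F=[]
    for _ in range(3): F.append(manip.get_contact_force()); manip.hold(.02)
    f=np.mean(F,0); print(z,np.array([f@U,f@V,f[2]]),C(manip.get_position())[2],"t",manip.get_time())
    im=manip.camera("side")["image"]
    print([cv2.boundingRect(b) for b in blobs(im,(39,150,100),(50,255,255),20)if cv2.boundingRect(b)[1]>200])
    if f[2]>12: break
cv2.imwrite("pics/p5.png",cv2.resize(cv2.cvtColor(im,cv2.COLOR_RGB2BGR)[120:290,190:330],None,fx=3.4,fy=3.4,interpolation=cv2.INTER_CUBIC))
E
```

```text
30 [0.  1.1 2.8] 29.734270048094693 t 8.675
[(232, 244, 35, 17)]
24 [-1.   5.4  5.8] 23.65595062502479 t 9.075
[(230, 240, 37, 17)]
20 [-0.7  8.2  8.4] 19.731556712080874 t 9.425
[(229, 237, 37, 18)]
17 [-0.7  9.  10.6] 17.00959666029236 t 9.775
[(228, 234, 37, 20)]
15 [-0.1  9.2 12.2] 15.207438768038491 t 10.125
[(228, 233, 36, 20)]
```

View pics/p5.png

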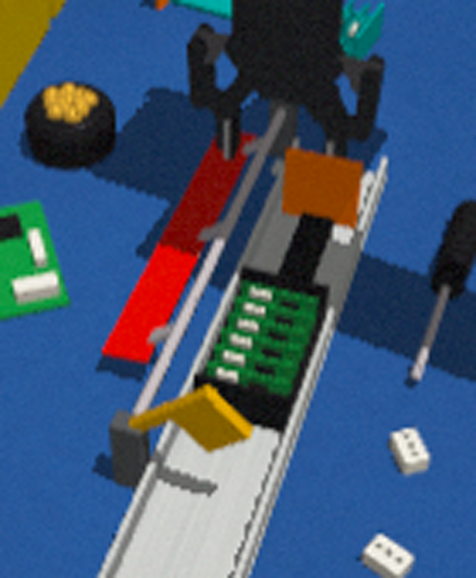

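The gate has swung up: tongue corners at crop (250,435), (210,385) and (207,450). I compute its angle from those corners and press to about 0.72.

```bash
cat >> h.py <<'E'
def gate(c):
    b=max([b for b in blobs(c["image"],(39,150,90),(52,255,255),20) if cv2.boundingRect(b)[1]>200],key=cv2.contourArea).reshape(-1,2)
    pts=[b[b[:,0].argmax()],b[b[:,1].argmax()]]; ref=[(74,-30),(40,-30)]; a=[]
    o,d=ray(c,pts)
    for v,r in zip(d,ref):
        p=C(o+v*(((W(194,0,0)-o)@U)/(v@U))); a.append(np.arctan2(p[2]-46,p[1]+48)-np.arctan2(r[1],r[0]))
    return np.array(a)
E
python3 - <<'E'
from rig import manip
from h import *
np.set_printoptions(precision=2,suppress=True)
import pickle
print("shut ref",gate(pickle.load(open("cams.pkl","rb"))["side"]))
for z in (15,13,11,9):
    manip.servo_line(W(-93,-42,z),rate=.03); manip.hold(.05)
    f=manip.get_contact_force(); g=gate(manip.camera("side"))
    print(z,g,np.array([f@U,f@V,f[2]]),C(manip.get_position()),manip.get_width(),manip.get_time())
    if g.mean()>.70 or f[2]>25: break
E
```

```text
shut ref [0.58 0.29]
15 [0.83 0.9 ] [-1.12  9.17 12.64] [-92.89 -40.13  15.27] 0.06982052178846175 10.525
```

```bash
python3 - <<'E'
from h import *
import pickle
c=pickle.load(open("cams.pkl","rb"))["side"]
def f(px,ref):
    o,d=ray(c,px)
    for v,r in zip(d,ref):
        p=C(o+v*(((W(194,0,0)-o)@U)/(v@U))); print(np.round(p,1),round(np.arctan2(p[2]-46,p[1]+48)-np.arctan2(r[1],r[0]),3))
f(np.array([(215,384),(166,371),(216,346)])/2.9+[190,135]-.33,[(74,-30),(40,-30),(74,8)])
print()
f(np.array([(252,435),(207,451),(211,386)])/3.4+[190,120]-.35,[(74,-30),(40,-30),(74,8)])
E
```

```text
[194.   27.5  20.6] 0.061
[194.   -7.4  19.9] 0.073
[194.   27.1  63.6] 0.123

[194.   25.9  82.8] 0.847
[194.    0.3  57.4] 0.875
[194.    2.7 115.4] 0.833
```

Shut reads about 0.08 high, so the gate is really at about 0.77, well clear of the boards. Now I push with the gate watched.

```bash
python3 - <<'E'
from rig import manip
from h import *
np.set_printoptions(precision=2,suppress=True)
def rep(x):
    F=[]
    for _ in range(3): F.append(manip.get_contact_force()); manip.hold(.015)
    f=np.mean(F,0); f=np.array([f@U,f@V,f[2]]); g=gate(manip.camera("side"))-.08
    print(x,g,f,C(manip.get_position()),round(manip.get_time(),2)); return f,g
for x in (-80,-65,-45,-20,5,30,55,75,88):
    manip.servo_line(W(x,-42,15),rate=.05); f,g=rep(x)
    if g.mean()<.62 or abs(f[0])>20: print("STOP"); break
c=manip.camera("side")
cv2.imwrite("pics/p6.png",cv2.resize(cv2.cvtColor(c["image"],cv2.COLOR_RGB2BGR)[120:350,180:340],None,fx=2.6,fy=2.6,interpolation=cv2.INTER_CUBIC))
E
```

```text
-80 [0.75 0.82] [ 1.85 -0.92  4.55] [-79.81 -42.7   15.23] 11.03
-65 [0.75 0.82] [-0.56 -0.5   5.  ] [-65.18 -42.31  15.12] 11.58
-45 [0.75 0.81] [-0.95 -0.54  5.23] [-45.25 -42.22  15.11] 12.23
-20 [0.75 0.82] [-1.35 -0.08  5.49] [-20.32 -42.2   15.12] 12.98
5 [0.85 0.81] [-2.01 -0.38  5.89] [  4.66 -42.1   15.08] 13.73
30 [0.75 0.81] [-2.05 -0.6   5.87] [ 29.62 -42.09  15.11] 14.48
55 [0.75 0.82] [-1.67 -0.76  5.8 ] [ 54.58 -42.05  15.08] 15.23
75 [0.75 0.81] [-2.52 -0.19  5.99] [ 74.63 -42.01  15.08] 15.88
88 [0.75 0.81] [-1.89 -0.14  5.55] [ 87.64 -42.    15.07] 16.39
```

View pics/p6.png

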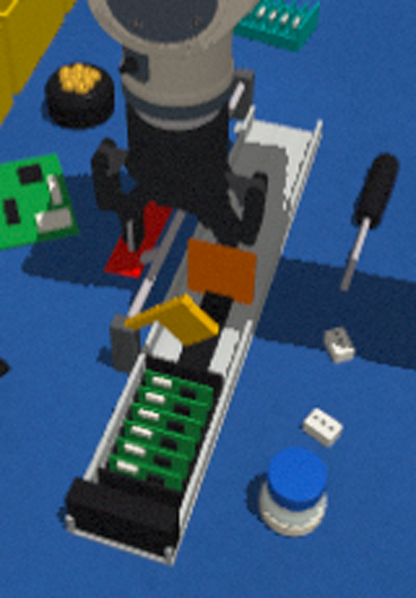

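The tray is through, with the gate up at crop (180,320) and the rack close to the stop at (130,490). I finish in small steps until the force rises.

```bash
python3 - <<'E'
from rig import manip
from h import *
np.set_printoptions(precision=2,suppress=True)
x=88
while x<116:
    x+=2; manip.servo_line(W(x,-42,15),rate=.03)
    F=[]
    for _ in range(4): F.append(manip.get_contact_force()); manip.hold(.02)
    f=np.mean(F,0); f=np.array([f@U,f@V,f[2]]); print(x,f,C(manip.get_position()),round(manip.get_time(),2))
    if f[0]<-9: break
c=manip.camera("side"); print(gate(c)-.08)
w=manip.camera("wrist")
a=cv2.resize(cv2.cvtColor(c["image"],cv2.COLOR_RGB2BGR)[200:350,190:320],(390,450),interpolation=cv2.INTER_CUBIC)
b=cv2.resize(cv2.cvtColor(w["image"],cv2.COLOR_RGB2BGR)[:300,100:360],(390,450))
cv2.imwrite("pics/p7.png",np.hstack([a,b]))
E
```

```text
90 [-4.28 -0.17  6.21] [ 89.2  -41.94  15.04] 16.76
92 [-5.28 -0.46  6.52] [ 90.99 -41.9   15.05] 17.07
94 [-5.61 -0.52  6.29] [ 92.94 -41.86  15.04] 17.39
96 [-6.25 -0.22  6.64] [ 94.91 -41.89  15.05] 17.71
98 [-5.95  0.19  6.6 ] [ 96.91 -41.86  15.03] 18.02
100 [-5.83 -0.69  6.54] [ 98.9  -41.84  15.02] 18.34
102 [-14.26  -0.92   8.64] [ 99.44 -41.63  15.01] 18.66
[0.75 0.82]
```

View pics/p7.png

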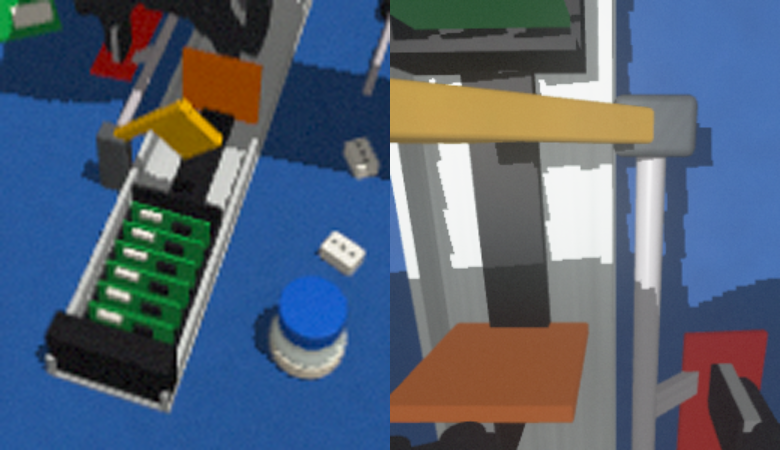

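The rack sits against the black stop at crop (115,345), and the TCP stopped at 99.4 against an expected 99. I give it a firm nudge, back off, lift away and check.

```bash
python3 - <<'E'
from rig import manip
from h import *
np.set_printoptions(precision=2,suppress=True)
manip.servo_line(W(104,-42,15),rate=.03); f=manip.get_contact_force(); print(f@U,C(manip.get_position()))
manip.servo_line(W(92,-42,15),rate=.05)
manip.servo_line(W(90,-42,70),rate=.08)
manip.servo_line(W(60,-42,190),rate=.15)
manip.move_to(W(-150,-42,230),rot(-1))
manip.hold(.3); print(manip.get_contact_force(),manip.get_time())
s,t=manip.camera("side"),manip.camera("top")
a=cv2.resize(cv2.cvtColor(s["image"],cv2.COLOR_RGB2BGR)[130:350,190:330],(380,597),interpolation=cv2.INTER_CUBIC)
b=cv2.resize(cv2.cvtColor(t["image"],cv2.COLOR_RGB2BGR)[80:260,110:330],(418,342),interpolation=cv2.INTER_CUBIC)
cv2.imwrite("pics/end.png",np.hstack([a,cv2.copyMakeBorder(b,0,255,0,0,cv2.BORDER_CONSTANT)]))
E
```

```text
-25.62228514825003 [ 99.6  -41.43  15.01]
[0.48 0.63 0.26] 22.3833
```

View pics/end.png

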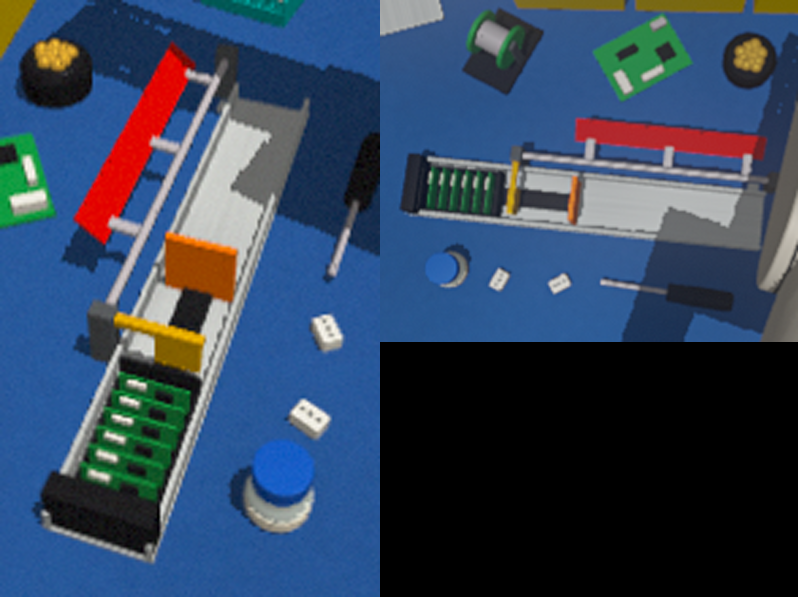

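The gate is shut behind the boards at (160,340), the rack is against the stop at (100,505), and the bystanders are where they were.

```bash
python3 -c "
from rig import manip
print(manip.sign_off())"
```

```text
the job is handed in; nothing more can be done
None
```

The tray is home against the black end stop, the gate is shut behind the boards, the bystanders look undisturbed, and I handed the job in at about 22 s of the 43 s allowed.

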